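Ratchet the bamboo vise tight

TASK

The bamboo culm lies loose in the blue screw vise, and the ratchet handle on the vise's screw was left set to loosen. Without forcing it, throw the ratchet's red direction lever over to tighten (clockwise), swing the handle back past the vise's centre line to feel that it now free-wheels without taking the screw along, then ratchet the screw clockwise until the jaw grips the bamboo firmly, stopping before the bamboo cracks. Leave the lever set to tighten, let go of the handle, and leave the other things on the bench where they are.

Things in the scene. Friction and masses are not known exactly. Their poses are not given: they have to be found in the camera images.
- vise: Blue cast-iron screw vise, bolted to the bench: base 150 x 120 mm, two posts, a crossbar 176 mm above the bench, 146 mm wide in x. Origin: centre of the base's underside, straight below the vertical screw axis. z up; -x is the vise's front (towards the robot when its yaw is 0); the culm lies along y.
- jaw: Sliding jaw between the posts, 90 x 50 x 28 mm, rubber-faced below, held up about 1 mm clear of the culm by a return spring. Turned clockwise, the screw comes down 16 mm per turn; its foot starts 0.2 to 5.2 mm above the jaw, meets it and presses it onto the culm, and stays put when the handle is let go. The culm is held firmly from 100 N. Origin: centre of the jaw's rubber underside; z up.
- culm: Green-brown bamboo culm, 340 mm long, about 45 mm thick (grown bamboo), lying loose along y in the vise's V-shaped anvil. Origin: on its underside at mid-length, about 52 mm above the bench. It cracks when the jaw presses on it with more than 200 N.
- ratchet (a joint): Swing of the ratchet handle about the vertical screw axis, rad. 0: it points out over the vise's front (-x of the vise); grows clockwise seen from above (tightening). Starts at 0.35 to 0.6; turns freely all round. It catches the screw in one direction only, every 0.31 rad, so up to 0.31 rad of a driving stroke is idle; in the other it clicks round with under 1 N at the grip point.
- handle_grip (a point): Grip point on the round, level, 26 mm thick rubber handle: on its axis, 155 mm from the screw axis, 214 mm up; rubber 50 mm in- and 60 mm outwards. x outwards along the handle, z up. Pushed here square to the handle, the screw takes about 2 N while it runs free; from the first bite on the culm it climbs in 0.8 rad to about 8 N (100 N on the culm: firm), 10 N (well held), 12.5 N (200 N: cracks).
- lever (a joint): Angle of the red direction lever on the ratchet head, relative to the handle, rad; grows clockwise seen from above. -0.42 to -0.34 at the start: loosen; above 0.25: tighten; stops at -0.42 and 0.42. It takes 2.5 to 3 N at the tab and stays where it is left; more than 25 N would break it.
- lever_tab (a point): Middle of the upright red tab at the lever's end: 13 mm long (along the lever), 8 mm thick, 18 mm tall; its top is 248 mm and the flat top of the ratchet head 228 mm above the bench. It stands 32 mm from the pivot, on the side of the screw axis, and crosses about 25 mm when thrown over. -x points from the pivot to the tab.
- lever_pivot (a point): Pivot of the red lever, on the ratchet head 36 mm from the screw axis towards the handle, at the tab's mid-height (239 mm above the bench). The head is 62 mm round about the screw axis. x points outwards along the handle, z up.
- tube_a: Short bamboo tube standing upright, 42 mm thick, 120 mm tall; origin under its centre. Leave alone.
- tube_b: Short bamboo tube standing upright, 46 mm thick, 135 mm tall; origin under its centre. Leave alone.
- socket: Spare steel socket standing upright, 30 mm thick, 38 mm tall; origin under its centre. Leave alone.
- spanner: Steel spanner lying flat, 190 mm long along its x; origin on the bench below its middle. Leave alone.
- mug: White mug, 76 mm wide, 85 mm tall, handle at its +y; origin under its centre. Leave alone.
- mallet: Wooden mallet lying down, head 60 mm thick and 95 mm long at its +x end, handle along x; origin on the bench below the handle. Leave alone.

How it is judged:
By the outcome, as a careful person would: the job done as asked, in the order asked, and still so for the second after the job is handed in, with the robot touching nothing.
It also fails if it takes over 70 s, if anything falls off the work surface, if the arm or the gripper's body presses on something with over 40 N, if the wrist force passes 120 N, or if a joint passes its speed limit or range.

ROBOT

A 6-joint arm with a two-finger parallel gripper is mounted at the origin on the work surface. World frame = base frame: x ahead of the robot, y to its left, z up, the work surface at z = 0. Lengths are in m, angles in rad, forces in N, time in s.
With the tool pointing down it reaches from about 0.35 to 0.975 m from the base axis. Payload 4.9 kg.
Tool frame: the origin (TCP) lies at the very end of the fingers, on their centre line; the grasp point (between the pads) lies 19 mm behind it; z points along the fingers, y is the line along which they close (so a half turn about z gives the same grasp; the last joint's range is limited). The gripper opens to 85 mm and grips with 20 to 120 N. Pads are 22 mm wide; open, the fingers measure 114 mm over their backs; the gripper's body (76 mm by 85 mm) begins 54 mm behind the grasp point. The pads swing forward as they close: fully open they stand 13 mm farther back than shut.
Start: joints at [-1.384, 0.053, 1.613, -0, 1.476, -0.119], TCP at [0.188, -0.596, 0.231] pointing down, gripper open.
Joint ranges: [-3.01, 3.01], [-1.01, 2.22], [0.06, 2.58], [-1.02, 4.17], [0.09, 2.62], [-3.14, 3.14]. Speed limits (rad/s): [2.57, 2.57, 3.14, 3.14, 3.14, 3.14].

INTERFACE

Orientations are given as a rotation vector (axis times angle).
In Python, from station import ctrl gives the robot as it stands.
- The arm moves only by the shell command python3 -m crank 'ROWS' [OPENING] [FORCE]. ROWS is text: rows parted by semicolons, each of 4 numbers parted by spaces: the shift along the world's x, y, z in units of 0.5 m (1.0 is 0.5 m), then the turn about the world's z in units of 90 degrees (1.0 is 90 degrees). In form: x y z turn; .... A call has exactly 5 rows; each row shifts and turns the commanded pose from where the row before left it; what a row does not reach is not made up. A row lasts 1/12 s, in which the tool goes at most 41.7 mm and 7.16 degrees, less where a joint would pass 70% of its speed; a pose out of reach is approached as far as the arm can. A call with a number of a shift or a turn outside -1 to 1 is refused whole. A call with a gripper value outside its range is refused whole. OPENING is the opening in per cent of the stroke, from 0 (shut) to 100 (fully open), set as the call begins (- or left out, the last holds). The fingers move at their own pace and stop on an object; FORCE is the grip in N (left out, the last holds). Time passes only in rows, so rows that do not move let the fingers close, or fill a call up. It gives the time, the measured TCP pose, the force, the opening and the grip force at its end, in the units of the state.
- ctrl.get_obs(): the state, without advancing time (a new reading comes with each control period).
- ctrl.get_image(name): name is "scene" or "top" or "wrist"; returns (picture, depth): 400x640x3 uint8, red, green, blue; 400x640 float32, m along the optical axis (not along the pixel's ray), 0 where there is no reading.
- ctrl.get_calibration(name): a dict with "fx", "fy", "cx", "cy" (pixels), "k1" (the pictures are not rectified: a ray, as slopes to the right and down, at radius r is drawn at 1 + k1 r^2 times it, then the intrinsics apply), "extrinsics" (4x4, takes a point from world to camera coordinates). Camera axes: x right, y down, z forward; pixel columns grow to the right and rows downward; lengths in m; the calibration is good to about 2 mm. A picture is of the moment at which its call begins: read the wrist's pose just before it. get_calibration takes no time and is no camera call; for the wrist camera it gives the pose at the moment of the call.
- ctrl.finish_job(): hands the job in; it is judged then, once.
The state is a dict: "t": time; "q": joint angles; "dq": joint speeds; "effort": joint torques, N m; "tool_pos": TCP position; "tool_rot": TCP orientation; "contact_force": force on the tool from outside, world axes, zero at the start; "wrist_torque": the same for the moment, N m; "opening": finger opening in m; "grip_force": force on a finger pad.
Only numpy, scipy, OpenCV 4.12 (cv2) and the standard library are available. Lean on these libraries where they do the work, as an engineer would, in place of code of your own. Each camera call takes 0.05 s, during which the arm holds its last target. There are 200 camera calls.

## Working session

There is one attempt and no reset: what is moved stays moved. The work goes in short steps, Python scripts to look and compute and a shell command to move; the robot and the scene stay as the last step left them, time stands still between calls to the robot, and variables do not carry over. Pictures are saved under pics/ and viewed, at most 13 in all, crops included, and the job is handed in when it is done.

```bash
ls; mkdir -p pics; cat > h.py <<'E'
import numpy as np, cv2
from station import ctrl
def ray(c,uv):
    p=cv2.undistortPoints(np.array([[uv]],float),np.array([[c['fx'],0,c['cx']],[0,c['fy'],c['cy']],[0,0,1]]),np.array([c['k1'],0,0,0.]))[0,0]
    E=np.array(c['extrinsics']);R,t=E[:3,:3],E[:3,3]
    return -R.T@t, R.T@np.array([p[0],p[1],1])
def onz(c,uv,z):
    o,d=ray(c,uv);return o+d*(z-o[2])/d[2]
def red(im):
    h=cv2.cvtColor(im,cv2.COLOR_RGB2HSV)
    return (((h[...,0]<8)|(h[...,0]>172))&(h[...,1]>150)&(h[...,2]>70)).astype(np.uint8)
def save(n,im): cv2.imwrite('pics/'+n,im[...,::-1])
E
python3 - <<'E'
from h import *
s,_=ctrl.get_image('scene');t,d=ctrl.get_image('top')
save('a.png',np.vstack([s,t])[:, :][::1]) if 0 else (save('s.png',s),save('t.png',t))
c=ctrl.get_calibration('top')
n,l,st,ce=cv2.connectedComponentsWithStats(red(t))
for i in range(1,n):
    if st[i,4]>15: print(st[i],ce[i],onz(c,ce[i],.248))
o=ctrl.get_obs();print(o['t'],o['tool_pos'],o['tool_rot'],o['contact_force'],o['opening'])
E
```

```text
pics
[321 150  10  21  83] [325.60240964 162.4939759 ] [ 0.62527823 -0.01621071  0.248     ]
[297 194  10   9  34] [301.26470588 198.02941176] [0.55008709 0.03550043 0.248     ]
[  0 205  38  61 840] [  8.66190476 239.4202381 ] [0.46506216 0.68441469 0.248     ]
[274 224  10   8  36] [278.19444444 227.55555556] [0.4887761  0.08368265 0.248     ]
0.1 [ 0.18805036 -0.59544983  0.23018822] [-3.10309804e+00 -4.78122984e-01  4.20841578e-05] [-0.06893127 -0.04121725 -0.19219039] 0.08560091451870507
```

View pics/s.png

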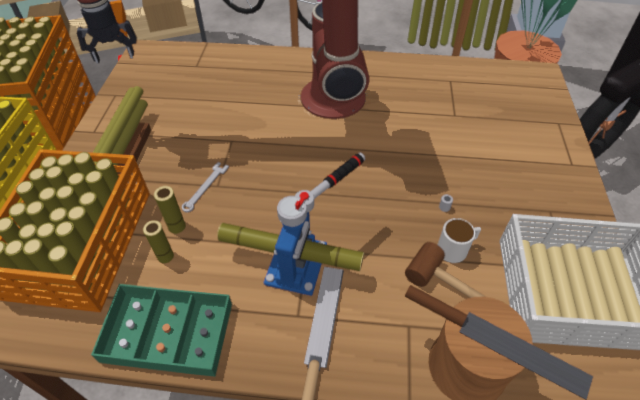

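View pics/t.png

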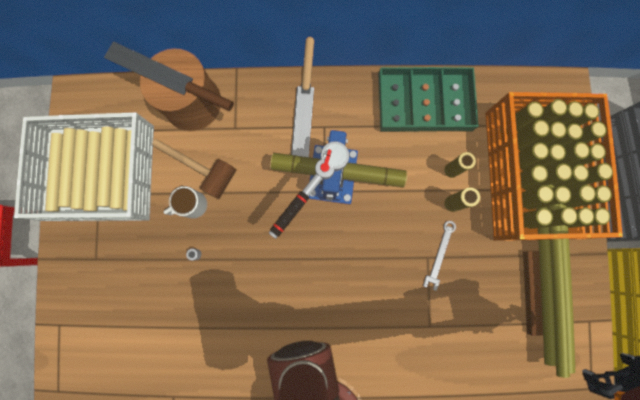

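The vise head is at about (335,155) in the top view. The handle runs to lower left, with its red rings at (301,198) and (278,227). The red lever is at (326,162), and the spanner, tubes, mug and mallet are clear of the work. Next I'll compute the geometry.

```bash
python3 - <<'E'
from h import *
c=ctrl.get_calibration('top')
a=onz(c,(301.3,198),.220);b=onz(c,(278.2,227.5),.220)
u=(b-a)/np.linalg.norm(b-a)
print('rings',a,b,np.linalg.norm(b-a),'dir',u,np.arctan2(u[1],-u[0]))
for off in (.105,): print('axis',a-u*off,'grip',a+u*.05)
w=ctrl.get_calibration('wrist');E=np.array(w['extrinsics']);print('wrist cam pos',-E[:3,:3].T@E[:3,3],E[2,:3],'right',E[0,:3],w['fx'])
t,_=ctrl.get_image('top'); save('tz.png',cv2.resize(t[130:250,250:370],(720,720),interpolation=cv2.INTER_CUBIC)[:600])
# blue vise base yaw
h=cv2.cvtColor(t,cv2.COLOR_RGB2HSV);m=((abs(h[...,0].astype(int)-110)<12)&(h[...,1]>120)).astype(np.uint8);m[:110]=0
n,l,st,ce=cv2.connectedComponentsWithStats(m)
for i in range(1,n):
    if st[i,4]>40: print(st[i],ce[i],onz(c,ce[i],.03))
E
```

```text
rings [0.5538233 0.0369056 0.22     ] [0.490484   0.08679059 0.22      ] 0.08062492561328688 dir [-0.78560441  0.61872911  0.        ] 0.6671239532874984
axis [ 0.63631176 -0.02806096  0.22      ] grip [0.51454308 0.06784205 0.22      ]
wrist cam pos [ 0.26111118 -0.57041047  0.3728529 ] [-0.2912289  -0.08993802 -0.95241634] right [ 0.30022276 -0.95386756 -0.00172675] 322.68652757816886
[330 131  15  12 136] [337.32352941 136.36029412] [ 0.7454103  -0.05078741  0.03      ]
[323 171  30  31 409] [337.46699267 185.96577017] [ 0.6099437  -0.04908714  0.03      ]
```

View pics/tz.png

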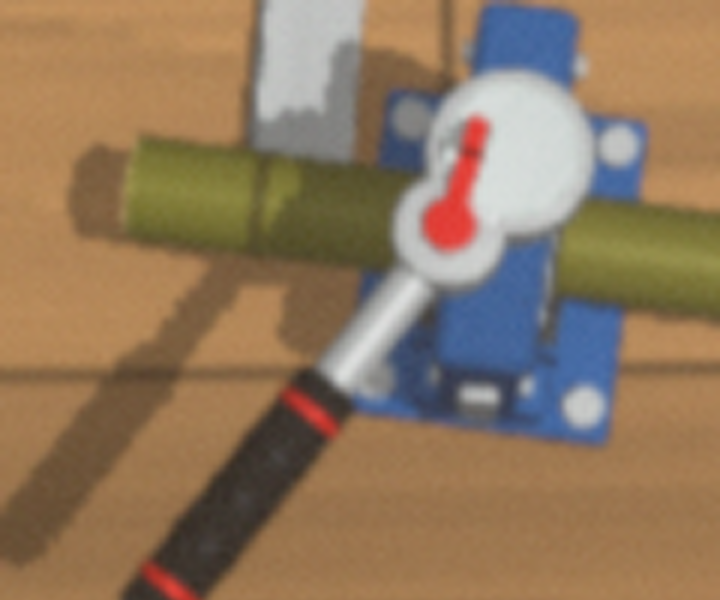

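```bash
r="0.0442 0.0576 0.028 -0.031"; 
python3 -m crank '0.0442 0.0576 0.028 -0.031;0.0442 0.0576 0.028 -0.031;0.0442 0.0576 0.028 -0.031;0.0442 0.0576 0.028 -0.031;0.0442 0.0576 0.028 -0.031' 60 30
python3 -m crank '0.0442 0.0576 0.028 -0.031;0.0442 0.0576 0.028 -0.031;0.0442 0.0576 0.028 -0.031;0.0442 0.0576 0.028 -0.031;0.0442 0.0576 0.028 -0.031' 
python3 -m crank '0.0442 0.0576 0 -0.031;0.0442 0.0576 0 -0.031;0.0442 0.0576 0 -0.031;0.0442 0.0576 0 -0.031;0.0442 0.0576 0 -0.031' 
python3 -m crank '0.0442 0.0576 0 -0.031;0.0442 0.0576 0 -0.031;0.0442 0.0576 0 -0.031;0.0442 0.0576 0 -0.031;0.0442 0.0576 0 -0.031' 
python3 - <<'E'
from h import *
c=ctrl.get_calibration('top')
z=lambda u,v:(250+u/6,130+v/6)
print('head',onz(c,z(517,152),.228),'piv',onz(c,z(450,220),.239),'tab',onz(c,z(478,130),.248))
w=ctrl.get_calibration('wrist');o=ctrl.get_obs();im,_=ctrl.get_image('wrist');save('w1.png',im)
print(o['t'],o['tool_pos'],o['tool_rot'],o['opening'])
n,l,st,ce=cv2.connectedComponentsWithStats(red(im))
for i in range(1,n):
    if st[i,4]>40: print(st[i],ce[i],onz(w,ce[i],.245)[:2],onz(w,ce[i],.222)[:2])
E
```

```text
t: 0.57
tool_pos: [0.2992, -0.4504, 0.3015]
tool_rot: [-3.14, -0.093, 0.0]
contact_force: [0.6, -0.6, -1.1]
opening: 0.0513
grip_force: 0.0
t: 0.98
tool_pos: [0.4098, -0.3063, 0.3717]
tool_rot: [-3.128, 0.288, 0.0]
contact_force: [1.1, -0.5, -0.4]
opening: 0.0513
grip_force: 0.0
t: 1.4
tool_pos: [0.5203, -0.1623, 0.3711]
tool_rot: [3.07, -0.666, -0.0]
contact_force: [1.1, 0.1, 0.3]
opening: 0.051
grip_force: 0.0
t: 1.82
tool_pos: [0.6309, -0.0182, 0.3708]
tool_rot: [2.967, -1.033, -0.001]
contact_force: [-0.4, -0.8, 0.7]
opening: 0.0511
grip_force: 0.0
head [ 0.64533217 -0.03949794  0.228     ] piv [ 0.61820957 -0.01491192  0.239     ] tab [ 0.64862824 -0.02509506  0.248     ]
1.8167 [ 0.63086331 -0.01823741  0.37084849] [ 2.96663663e+00 -1.03317609e+00 -7.86677164e-04] 0.05113377290518253
[305 163  28  49 527] [318.48197343 191.44971537] [ 0.62939103 -0.01602076] [ 0.62414056 -0.01182111]
[310 273  25   8 118] [322.23728814 276.92372881] [0.56129778 0.03355725] [0.55021335 0.04200453]
[311 337  23   9 103] [321.91262136 341.57281553] [0.50315806 0.07985223] [0.48709246 0.09226588]
```

View pics/w1.png

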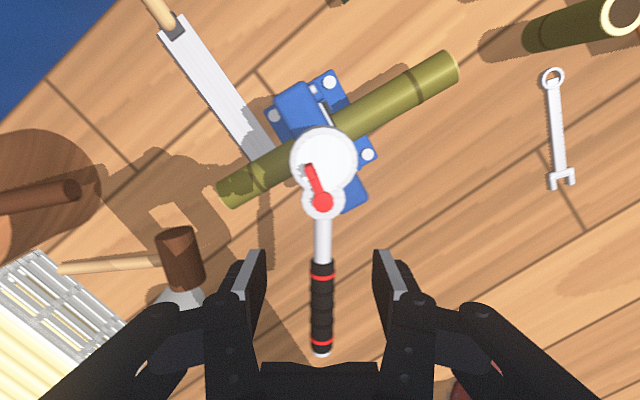

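The wrist view shows the knob (pivot) at (322,201), the tab at about (309,170), the head circle centred near (325,158) and the handle straight down the image.

```bash
python3 - <<'E'
from h import *
w=ctrl.get_calibration('wrist')
for n,uv,z in (('head',(325,158),.228),('piv',(322.5,202),.241),('tab',(309.5,170),.246),('r1',(322.2,276.9),.224),('r2',(321.9,341.6),.224)): print(n,onz(w,uv,z))
a=onz(w,(322.2,276.9),.224);b=onz(w,(321.9,341.6),.224);u=(b-a)/np.linalg.norm(b-a);print(u,np.arctan2(u[1],-u[0]),np.linalg.norm(b-a),a-u*.12, a-u*.084)
E
```

```text
head [ 0.6490332  -0.03135301  0.228     ]
piv [ 0.6214521  -0.00682412  0.241     ]
tab [ 0.65186456 -0.01670116  0.246     ]
r1 [0.55407268 0.04618051 0.224     ]
r2 [0.49125929 0.09582126 0.224     ]
[-0.78457153  0.62003832  0.        ] 0.6687915445447413 0.08006076806059334 [ 0.64822127 -0.02822408  0.224     ] [ 0.61997669 -0.0059027   0.224     ]
```

```bash

python3 -m crank '0.024 -0.024 -0.06 0;0 0 -0.06 0;0 0 0 0;0 0 0 0;0 0 0 0' 
cat >> h.py <<'E'
def meas(name):
    o=ctrl.get_obs();w=ctrl.get_calibration('wrist');im,_=ctrl.get_image('wrist');save(name,im)
    print('t',o['t'],'tcp',o['tool_pos'],o['tool_rot'],o['opening'],o['contact_force'])
    n,l,st,ce=cv2.connectedComponentsWithStats(red(im))
    for i in range(1,n):
        if st[i,4]>60: print(st[i],ce[i],onz(w,ce[i],.246)[:2],onz(w,ce[i],.224)[:2])
    return o,w,im,l
E
python3 - <<'E'
from h import *
o,w,im,l=meas('w2.png')
E
```

```text
t: 2.28
tool_pos: [0.6423, -0.0321, 0.3127]
tool_rot: [-2.968, 1.03, -0.002]
contact_force: [0.0, -0.5, 1.3]
opening: 0.0509
grip_force: 0.0
t 2.2833 tcp [ 0.64231777 -0.03208375  0.31269488] [-2.96759541e+00  1.03013837e+00 -1.81416152e-03] 0.0509333791363725 [ 0.02289432 -0.50549578  1.34077823]
[298 202  36  58 823] [315.60267315 237.05224787] [ 0.62940066 -0.01821505] [ 0.62177858 -0.01185541]
[305 320  30  16 162] [319.77777778 330.59259259] [0.56520378 0.0287031 ] [0.55083819 0.03999122]
```

View pics/w2.png

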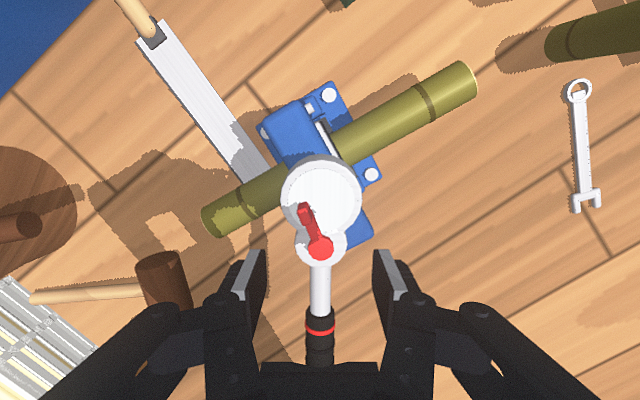

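```bash
python3 - <<'E'
from h import *
w=ctrl.get_calibration('wrist');o=ctrl.get_obs();T=o['tool_pos']
h=np.array([-.785,.6195]);p=np.array([-.6195,-.785])
print(T,w['cx'])
for n,uv,z in (('head',(321,196),.228),('piv',(320.5,248),.243),('tabtop',(304.5,208),.248),('tabtop_left',(299,208),.248),('ring',(319.8,330.6),.227)):
    q=onz(w,uv,z)[:2]; print(n,q,'h,p rel tcp',(q-T[:2])@h,(q-T[:2])@p)
E
```

```text
[ 0.64271078 -0.03218853  0.31394358] 318.87741564637207
head [ 0.64678192 -0.03655157] h,p rel tcp -0.005898755771539755 0.000902920898419005
piv [ 0.61948844 -0.0145053 ] h,p rel tcp 0.029184288238768504 0.0005049031893542293
tabtop [ 0.65186963 -0.02607034] h,p rel tcp -0.0033994870981995653 -0.010476681658018626
tabtop_left [ 0.65420305 -0.0231162 ] h,p rel tcp -0.003401132886741958 -0.014241240445203607
ring [0.55270597 0.03885006] h,p rel tcp 0.11466217578019612 -7.306777938187169e-06
```

```bash

python3 -m crank '0 0 -0.05 0;0 0 -0.05 0;0 0 -0.05 0;0 0 0 0;0 0 0 0' 
python3 - <<'E'
from h import *
meas('w3.png')
E
```

```text
t: 2.75
tool_pos: [0.642, -0.0321, 0.2371]
tool_rot: [-2.968, 1.03, 0.0]
contact_force: [-0.1, -0.7, 1.1]
opening: 0.0514
grip_force: 0.0
t 2.75 tcp [ 0.64202287 -0.03205644  0.23707912] [-2.96782742e+00  1.03027087e+00  3.27781957e-04] 0.05139649384804166 [-0.14266348 -0.65625689  1.07458172]
[ 286  255   53   73 1725] [313.35130435 296.64695652] [ 0.63158834 -0.01977731] [ 0.62002568 -0.01007324]
```

View pics/w3.png

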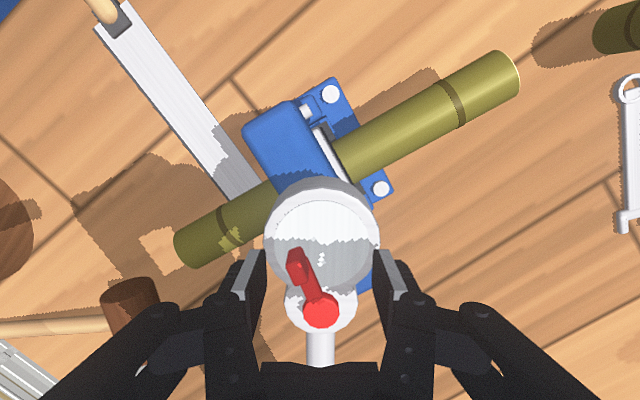

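The fingers straddle the lever, with the tab at (297,265) between the pads. I'll lower slightly and push toward image right.

```bash

python3 -m crank '0 0 -0.008 0;-0.0025 -0.0031 0 0;-0.0025 -0.0031 0 0;-0.0025 -0.0031 0 0;-0.0025 -0.0031 0 0' 
python3 -m crank '-0.005 -0.0063 0 0;-0.005 -0.0063 0 0;-0.005 -0.0063 0 0;0 0 0 0;0 0 0 0' 
python3 - <<'E'
from h import *
meas('w4.png')
E
```

```text
t: 3.22
tool_pos: [0.6373, -0.0384, 0.233]
tool_rot: [-2.968, 1.03, -0.002]
contact_force: [-0.8, 0.1, 0.2]
opening: 0.0511
grip_force: 0.0
t: 3.63
tool_pos: [0.6292, -0.0479, 0.2324]
tool_rot: [2.967, -1.03, -0.001]
contact_force: [-0.3, 0.4, 0.1]
opening: 0.0512
grip_force: 0.3
t 3.6333 tcp [ 0.62923174 -0.04794483  0.23240389] [ 2.96738047e+00 -1.03049279e+00 -1.14820538e-03] 0.051236510711718836 [-0.28828748  0.40432735  0.06595549]
[ 263  260   41   74 1790] [281.2027933  300.96480447] [ 0.62874557 -0.02452056] [ 0.61844363 -0.01256632]
```

```bash

python3 -m crank '-0.0025 -0.0031 0 0;-0.0025 -0.0031 0 0;-0.0025 -0.0031 0 0;-0.0025 -0.0031 0 0;0 0 0 0' 
python3 - <<'E'
from h import *
meas('w5.png')
E
```

```text
t: 4.1
tool_pos: [0.6246, -0.054, 0.2323]
tool_rot: [-2.968, 1.03, -0.0]
contact_force: [2.6, 0.5, -0.4]
opening: 0.051
grip_force: 1.3
t 4.1 tcp [ 0.6245942  -0.05401963  0.23226464] [-2.96774085e+00  1.03033864e+00 -2.54333316e-04] 0.05102076529827127 [ 2.6343434   0.50944579 -0.35108246]
[ 256  252   34   83 1565] [272.84664537 301.26517572] [ 0.62644487 -0.02755334] [ 0.61656027 -0.0150655 ]
```

View pics/w5.png

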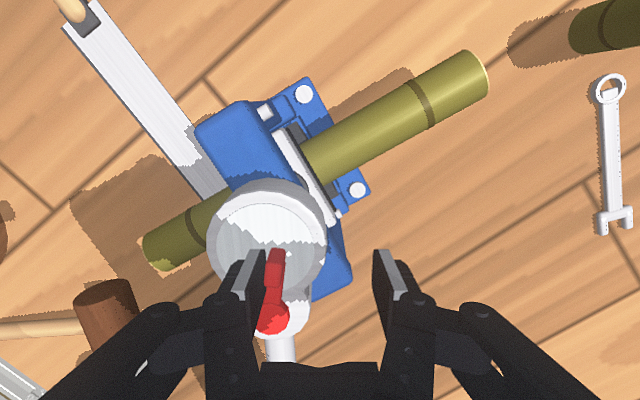

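The tab (277,258) has just crossed over the pivot line (knob at 272,320), so it needs a few more mm.

```bash

python3 -m crank '-0.0025 -0.0031 0 0;-0.0025 -0.0031 0 0;0 0 0 0;0 0 0 0;0 0 0 0' 
cat >> h.py <<'E'
def lever(name,h):
    o,w,im,l=meas(name); m=red(im); ys,xs=np.nonzero(m)
    n,l,st,ce=cv2.connectedComponentsWithStats(m);i=1+np.argmax(st[1:,4]);ys,xs=np.nonzero(l==i)
    s=ys<=ys.min()+12; tt=onz(w,(xs[s].mean(),ys[s].mean()),.247)[:2]
    k=ys>=ys.max()-24; kk=onz(w,(xs[k].mean(),ys[k].mean()),.243)[:2]
    v=tt-kk; a=np.arctan2(v[1],v[0])-np.arctan2(-h[1],-h[0]); print('tab',tt,'knob',kk,np.linalg.norm(v),'lever',-a)
E
python3 - <<'E'
from h import *
lever('w6.png',(-.785,.6195))
E
```

```text
t: 4.57
tool_pos: [0.6219, -0.057, 0.2323]
tool_rot: [2.968, -1.03, -0.001]
contact_force: [2.1, 1.2, 0.3]
opening: 0.0512
grip_force: 1.3
t 4.5667 tcp [ 0.62192666 -0.05695004  0.23227076] [ 2.96775040e+00 -1.02998081e+00 -9.07463830e-04] 0.051203796680162186 [2.14192808 1.21829284 0.27979035]
[ 255  260   31   74 1235] [270.8242915  300.18704453] [ 0.62480894 -0.03006764] [ 0.61507343 -0.0175168 ]
tab [ 0.63658274 -0.04334174] knob [ 0.61561154 -0.01990354] 0.03145060569684668 lever 0.17278883377753196
```

```bash

python3 -m crank '0.006 0.008 0 0;0.006 0.008 0 0;0 0 0 0;0 0 0 0;0 0 0 0' 
python3 - <<'E'
from h import *
lever('w7.png',(-.785,.6195))
E
```

```text
t: 5.03
tool_pos: [0.628, -0.0489, 0.2321]
tool_rot: [2.968, -1.03, -0.001]
contact_force: [0.5, 0.3, -0.5]
opening: 0.0513
grip_force: 0.0
t 5.0333 tcp [ 0.6279917  -0.04893511  0.23209821] [ 2.96758333e+00 -1.02954036e+00 -1.04858712e-03] 0.051310357495836144 [ 0.47097725  0.33075867 -0.47147108]
[ 264  257   44   77 1732] [286.22344111 302.28233256] [ 0.6256389 -0.0270319] [ 0.61498947 -0.01532145]
tab [ 0.63724279 -0.04385673] knob [ 0.61802786 -0.01751988] 0.03260126584577696 lever 0.2723868830752648
```

View pics/w7.png

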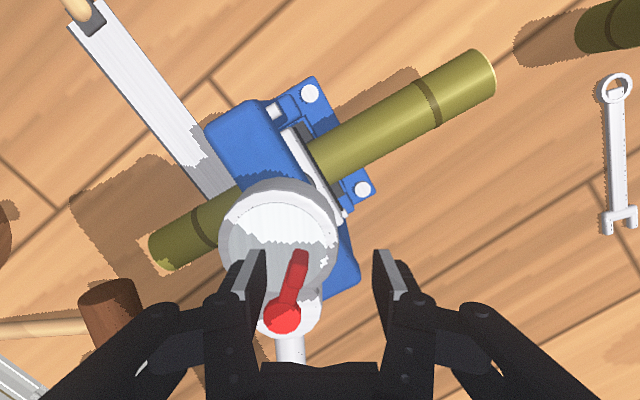

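The lever is now past centre at about 0.27–0.3. I'll push it about 2.5 mm further for margin, then withdraw upward.

```bash

python3 -m crank '-0.006 -0.008 0 0;-0.0075 -0.0099 0 0;-0.0015 -0.0019 0 0;0 0 0 0;0 0 0 0' 
python3 -m crank '0.006 0.008 0 0;0.006 0.008 0 0;0.005 0.006 0.06 0;0 0 0.06 0;0 0 0 0' 
python3 - <<'E'
from h import *
lever('w8.png',(-.785,.6195))
E
```

```text
t: 5.5
tool_pos: [0.6205, -0.0591, 0.2323]
tool_rot: [2.967, -1.03, 0.0]
contact_force: [0.9, 1.1, -0.4]
opening: 0.0514
grip_force: 0.5
t: 5.92
tool_pos: [0.632, -0.048, 0.3001]
tool_rot: [-2.967, 1.029, -0.017]
contact_force: [0.4, -0.5, 2.3]
opening: 0.051
grip_force: 0.0
t 5.9167 tcp [ 0.63199824 -0.04797603  0.30010047] [-2.96716027  1.02894943 -0.01737497] 0.050952743906199485 [ 0.38173598 -0.50437102  2.31191097]
[288 215  32  56 890] [304.36292135 247.47191011] [ 0.62274526 -0.02725134] [ 0.61521828 -0.0197926 ]
[299 331  32  19 173] [316.02312139 343.56069364] [0.55687832 0.01503853] [0.54201524 0.02720741]
tab [ 0.63358256 -0.04350736] knob [ 0.61710184 -0.01937811] 0.029220442874152024 lever 0.3034552536446249
```

```bash

python3 -m crank '-0.0535 0.0535 0 0;-0.0535 0.0535 0 0;-0.0535 0.0535 0 0;-0.0535 0.0535 0 0;0 0 0 0'
python3 -m crank '0 0 0 0;0 0 0 0;0 0 0 0;0 0 0 0;0 0 0 0' 
python3 - <<'E'
from h import *
lever('w9.png',(-.785,.6195))
E
```

```text
t: 6.38
tool_pos: [0.5185, 0.0628, 0.2913]
tool_rot: [-2.97, 1.023, 0.005]
contact_force: [0.0, -0.5, 0.5]
opening: 0.0514
grip_force: 0.0
t: 6.8
tool_pos: [0.5227, 0.0585, 0.292]
tool_rot: [2.967, -1.032, -0.001]
contact_force: [0.0, -0.6, 0.1]
opening: 0.0512
grip_force: 0.0
t 6.8 tcp [0.52268164 0.05847918 0.29201705] [ 2.96704581e+00 -1.03176180e+00 -8.85600424e-04] 0.051191531075488586 [ 0.04262867 -0.61114084  0.09379672]
[306   1  34  37  91] [317.76923077  25.25274725] [ 0.61033082 -0.00963693] [ 0.61357118 -0.01212861]
[317 155  39  13 243] [336.18106996 162.53497942] [0.54690215 0.02682979] [0.54274517 0.02859102]
[329 257  36  18 225] [347.72       269.07111111] [0.48575798 0.0641151 ] [0.47447009 0.07022471]
tab [0.5470911  0.02674974] knob [0.54633529 0.02706996] 0.0008208522236873405 lever -0.2673512422279782
```

View pics/w9.png

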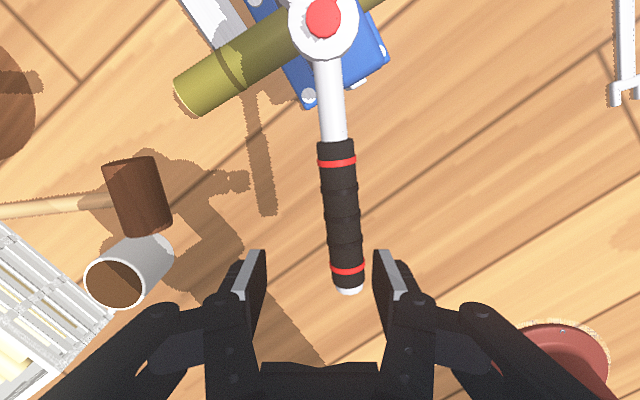

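The handle free-wheeled slightly counter-clockwise while the lever was being thrown, with rings now at (336,162) and (348,269). The lever therefore sits at about 0.42 relative to the handle, which is tighten. Next I'll compute the straddle and the arc rows.

```bash
cat > arc.py <<'E'
import sys,numpy as np
a,b,n=map(float,sys.argv[1:4]);n=int(n);ph=np.linspace(a,b,n+1)
P=np.stack([-np.cos(ph),np.sin(ph)],1)*.155
for d,t in zip(np.diff(P,axis=0)/.5,-np.diff(ph)/(np.pi/2)): print('%.4f %.4f 0 %.4f'%(d[0],d[1],t))
print('grip end',P[-1]+[.6465,-.0355])
E
python3 -m crank '-0.0172 -0.0268 0 0.0385;0 0 0 0.0385;0 0 -0.06 0;0 0 -0.06 0;0 0 -0.04 0' 
python3 -m crank '0 0 -0.036 0;0 0 0 0;0 0 0 0;0 0 0 0;0 0 0 0' 44
python3 arc.py .547 -.4 10
python3 - <<'E'
from h import *
# vise yaw from culm axis in top picture (culm left & right halves)
t,_=ctrl.get_image('top');c=ctrl.get_calibration('top')
h=cv2.cvtColor(t,cv2.COLOR_RGB2HSV);m=((abs(h[...,0].astype(int)-28)<8)&(h[...,1]>120)).astype(np.uint8);m[:140]=0;m[200:]=0;m[:,:255]=0;m[:,415:]=0
n,l,st,ce=cv2.connectedComponentsWithStats(m)
P=[(ce[i],onz(c,ce[i],.075)) for i in range(1,n) if st[i,4]>100]
for q in P: print(q)
E
```

```text
t: 7.27
tool_pos: [0.513, 0.0453, 0.2098]
tool_rot: [3.024, -0.85, -0.003]
contact_force: [-1.2, 0.1, -0.5]
opening: 0.0514
grip_force: 0.0
t: 7.68
tool_pos: [0.5148, 0.0456, 0.1964]
tool_rot: [-3.024, 0.849, -0.005]
contact_force: [-0.8, 0.6, -0.1]
opening: 0.0378
grip_force: 0.0
-0.0141 -0.0258 0 0.0603
-0.0116 -0.0270 0 0.0603
-0.0090 -0.0279 0 0.0603
-0.0063 -0.0287 0 0.0603
-0.0035 -0.0291 0 0.0603
-0.0008 -0.0293 0 0.0603
0.0020 -0.0293 0 0.0603
0.0048 -0.0290 0 0.0603
0.0075 -0.0284 0 0.0603
0.0101 -0.0275 0 0.0603
grip end [ 0.50373555 -0.09585984]
(array([289.6744186 , 163.19269103]), array([0.66304522, 0.07405707, 0.075     ]))
(array([375.44929006, 174.61054767]), array([ 0.63097926, -0.14444905,  0.075     ]))
```

```bash

python3 -m crank '-0.0141 -0.0258 0 0.0603;-0.0116 -0.0270 0 0.0603;-0.0090 -0.0279 0 0.0603;-0.0063 -0.0287 0 0.0603;-0.0035 -0.0291 0 0.0603'
python3 -m crank '-0.0008 -0.0293 0 0.0603;0.0020 -0.0293 0 0.0603;0.0048 -0.0290 0 0.0603;0.0075 -0.0284 0 0.0603;0.0101 -0.0275 0 0.0603'
python3 -m crank '0 0 0 0;0 0 0 0;0 0 0 0;0 0 0 0;0 0 0 0'
python3 arc.py -.4 1.1 15
python3 - <<'E'
from h import *
o,w,im,l=meas('w10.png')
t,_=ctrl.get_image('top');c=ctrl.get_calibration('top')
n,l,st,ce=cv2.connectedComponentsWithStats(red(t))
for i in range(1,n):
    if st[i,4]>8 and ce[i][0]>200: print(st[i],ce[i],onz(c,ce[i],.222))
E
```

```text
t: 8.15
tool_pos: [0.4916, -0.024, 0.1959]
tool_rot: [3.14, -0.108, 0.004]
contact_force: [-0.2, 1.6, -0.5]
opening: 0.0377
grip_force: 0.4
t: 8.57
tool_pos: [0.5037, -0.0961, 0.1958]
tool_rot: [3.077, 0.631, 0.003]
contact_force: [0.6, 0.3, -0.4]
opening: 0.0378
grip_force: 0.2
t: 8.98
tool_pos: [0.5031, -0.0946, 0.1945]
tool_rot: [3.079, 0.624, 0.001]
contact_force: [0.2, 0.8, 0.1]
opening: 0.0377
grip_force: 0.1
-0.0106 0.0291 0 -0.0637
-0.0077 0.0300 0 -0.0637
-0.0046 0.0306 0 -0.0637
-0.0015 0.0309 0 -0.0637
0.0015 0.0309 0 -0.0637
0.0046 0.0306 0 -0.0637
0.0077 0.0300 0 -0.0637
0.0106 0.0291 0 -0.0637
0.0135 0.0279 0 -0.0637
0.0162 0.0264 0 -0.0637
0.0188 0.0247 0 -0.0637
0.0211 0.0227 0 -0.0637
0.0233 0.0205 0 -0.0637
0.0252 0.0180 0 -0.0637
0.0269 0.0154 0 -0.0637
grip end [0.5761926  0.10263714]
t 8.9833 tcp [ 0.50308232 -0.0945972   0.19453675] [3.07886281e+00 6.24357660e-01 6.11407885e-04] 0.0377317043612856 [0.17408671 0.81329462 0.12561867]
[298 203  67  25 761] [330.91195795 218.45466491] [ 0.54258415 -0.07940791] [ 0.5351307  -0.08351305]
[338 152   8  21  81] [341.54320988 164.51851852] [ 0.62618136 -0.05111723  0.222     ]
[369 235  11   7  38] [374.05263158 238.28947368] [ 0.46547208 -0.11782772  0.222     ]
```

```bash

python3 -m crank '-0.0106 0.0291 0 -0.0637;-0.0077 0.0300 0 -0.0637;-0.0046 0.0306 0 -0.0637;-0.0015 0.0309 0 -0.0637;0.0015 0.0309 0 -0.0637'
python3 -m crank '0.0046 0.0306 0 -0.0637;0.0077 0.0300 0 -0.0637;0.0106 0.0291 0 -0.0637;0.0135 0.0279 0 -0.0637;0 0 0 0'
```

```text
t: 9.5
tool_pos: [0.4917, -0.0193, 0.1946]
tool_rot: [3.135, -0.166, 0.002]
contact_force: [2.0, -2.2, -0.3]
opening: 0.0377
grip_force: 1.3
t: 9.92
tool_pos: [0.5103, 0.041, 0.1945]
tool_rot: [-3.044, 0.777, -0.0]
contact_force: [-0.2, -0.1, 0.6]
opening: 0.0375
grip_force: 0.1
```

```bash

python3 -m crank '0.0162 0.0264 0 -0.0637;0.0188 0.0247 0 -0.0637;0.0211 0.0227 0 -0.0637;0.0233 0.0205 0 -0.0637;0.0252 0.0180 0 -0.0637'; python3 -m crank '0 0 0 0;0 0 0 0;0 0 0 0;0 0 0 0;0 0 0 0'; python3 arc.py 1.0 -.5 15
```

```text
t: 10.33
tool_pos: [0.5611, 0.0943, 0.1942]
tool_rot: [2.751, -1.508, -0.003]
contact_force: [-4.6, -6.6, 3.1]
opening: 0.0376
grip_force: 3.8
t: 10.75
tool_pos: [0.5614, 0.0945, 0.1942]
tool_rot: [2.756, -1.505, -0.0]
contact_force: [-3.4, -4.8, 1.8]
opening: 0.0377
grip_force: 2.5
-0.0252 -0.0180 0 0.0637
-0.0233 -0.0205 0 0.0637
-0.0211 -0.0227 0 0.0637
-0.0188 -0.0247 0 0.0637
-0.0162 -0.0264 0 0.0637
-0.0135 -0.0279 0 0.0637
-0.0106 -0.0291 0 0.0637
-0.0077 -0.0300 0 0.0637
-0.0046 -0.0306 0 0.0637
-0.0015 -0.0309 0 0.0637
0.0015 -0.0309 0 0.0637
0.0046 -0.0306 0 0.0637
0.0077 -0.0300 0 0.0637
0.0106 -0.0291 0 0.0637
0.0135 -0.0279 0 0.0637
grip end [ 0.5104747  -0.10981096]
```

```bash

python3 -m crank '0.0054 0.0031 0 -0.0127;0.0054 0.0031 0 -0.0127;0.0054 0.0031 0 -0.0127;0.0054 0.0031 0 -0.0127;0.0054 0.0031 0 -0.0127'; python3 -c "
from h import *
o=ctrl.get_obs();print(o['q'],o['contact_force'],o['wrist_torque'])"; python3 arc.py 1.1 1.2 5
```

```text
t: 11.17
tool_pos: [0.5742, 0.1019, 0.1941]
tool_rot: [2.675, -1.641, -0.002]
contact_force: [-6.7, -6.9, 2.2]
opening: 0.0377
grip_force: 4.2
[ 4.89457422e-02 -1.82301616e-02  1.74750067e+00 -1.92137706e-03
  1.41552868e+00  2.72028503e+00] [-6.67920952 -6.92218895  2.17208553] [-0.8995517  0.9943442  0.1248823]
0.0056 0.0028 0 -0.0127
0.0056 0.0026 0 -0.0127
0.0057 0.0025 0 -0.0127
0.0057 0.0024 0 -0.0127
0.0058 0.0023 0 -0.0127
grip end [0.59033455 0.10896606]
```

```bash

python3 -m crank '0.0034 0.0016 0 -0.0076;0.0034 0.0016 0 -0.0076;0.0034 0.0016 0 -0.0076;0.0034 0.0016 0 -0.0076;0.0034 0.0016 0 -0.0076'; python3 -c "
from h import *
o=ctrl.get_obs();print(o['contact_force'],o['wrist_torque']);c=ctrl.get_calibration('top');t,_=ctrl.get_image('top');print(ctrl.get_obs()['contact_force'])
n,l,st,ce=cv2.connectedComponentsWithStats(red(t))
for i in range(1,n):
    if st[i,4]>8 and ce[i][0]>200: print(st[i],ce[i],onz(c,ce[i],.222))"
```

```text
t: 11.58
tool_pos: [0.5823, 0.1058, 0.1941]
tool_rot: [2.625, -1.719, -0.003]
contact_force: [-7.4, -6.8, 3.9]
opening: 0.0371
grip_force: 4.6
[-7.41305696 -6.81687594  3.91984247] [-0.89018652  1.17324914  0.10585216]
[-6.86689068 -5.93388001  3.45260657]
[316 158  21   8  84] [324.36904762 161.01190476] [ 0.63439236 -0.01381559  0.222     ]
[287 181   3   5  12] [287.83333333 183.41666667] [0.58575401 0.06591607 0.222     ]
[250 192   7  10  35] [252.74285714 196.71428571] [0.55746856 0.14208796 0.222     ]
```

The force is now about 10 N square to the handle, so the culm is well held. Unloading, opening and withdrawing.

```bash

python3 -m crank '-0.0054 -0.0026 0 0;-0.0054 -0.0026 0 0;0 0 0 0;0 0 0 0;0 0 0 0' 65
python3 -m crank '0 0 0.03 0;0 0 0.06 0;0 0 0.06 0;0 0 0.06 0;0 0 0.06 0'
python3 -m crank '0 0 0.03 0;0.05 -0.05 0 0;0.02 -0.04 0 0;0 0 0 0;0 0 0 0'
python3 - <<'E'
from h import *
o,w,im,l=meas('w11.png')
E
```

```text
t: 12.05
tool_pos: [0.5782, 0.1045, 0.1937]
tool_rot: [2.628, -1.721, -0.001]
contact_force: [-2.7, -1.9, -1.8]
opening: 0.0558
grip_force: 1.8
t: 12.47
tool_pos: [0.5794, 0.1055, 0.3317]
tool_rot: [-2.626, 1.719, -0.002]
contact_force: [0.2, -0.6, 0.0]
opening: 0.0556
grip_force: 0.0
t: 12.88
tool_pos: [0.6143, 0.0593, 0.3436]
tool_rot: [-2.626, 1.723, 0.001]
contact_force: [0.9, 1.1, -1.2]
opening: 0.0556
grip_force: 0.0
t 12.8833 tcp [0.61426065 0.05931386 0.34358966] [-2.62590866e+00  1.72299569e+00  1.48338903e-03] 0.055553953384295855 [ 0.8754962   1.07340173 -1.17797333]
[331 102  25  26 180] [341.71111111 119.23888889] [ 0.62245277 -0.0025815 ] [ 0.62048992 -0.00182877]
[348 203  31  13 164] [363.95731707 210.40853659] [0.57712155 0.05404998] [0.57100631 0.05999022]
```

View pics/w11.png

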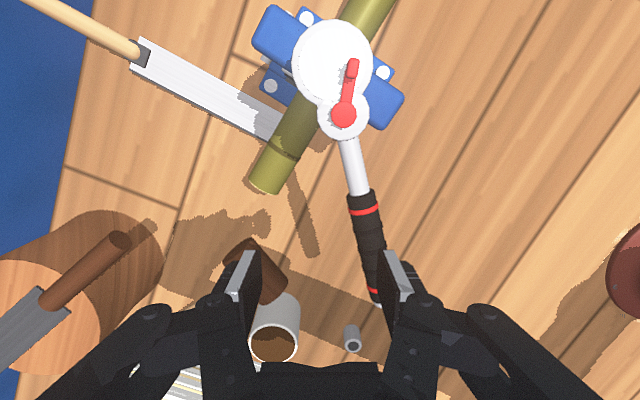

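The lever is clearly at tighten: the tab at (352,67) is right of the head-to-pivot line. The handle has sprung or free-wheeled back to φ≈0.90, so I'll re-engage and check the holding force carefully.

```bash

python3 -m crank '-0.0427 0.0177 0 0.055;-0.0427 0.0177 0 0.055;-0.0427 0.0177 0 0.055;0 0 0 0;0 0 0 0'
python3 - <<'E'
from h import *
o,w,im,l=meas('w12.png')
E
python3 arc.py .9 1.2 6
```

```text
t: 13.35
tool_pos: [0.549, 0.0874, 0.3447]
tool_rot: [-2.828, 1.366, -0.002]
contact_force: [0.5, 0.2, -0.5]
opening: 0.055
grip_force: 0.0
t 13.35 tcp [0.54898673 0.08743826 0.34465069] [-2.82790850e+00  1.36588708e+00 -1.84725785e-03] 0.0550088059253901 [ 0.54962989  0.15570237 -0.46793842]
[308   0  33  48 351] [319.78917379  30.4985755 ] [ 0.62171351 -0.00512491] [ 0.62407304 -0.00813386]
[304 145  32   8 180] [319.41111111 148.79444444] [0.57278154 0.05698136] [0.57068067 0.05963371]
[304 231  29  12 155] [318.30322581 238.55483871] [0.52799288 0.11491315] [0.52180929 0.12284628]
0.0124 0.0093 0 -0.0318
0.0128 0.0087 0 -0.0318
0.0132 0.0080 0 -0.0318
0.0136 0.0074 0 -0.0318
0.0140 0.0067 0 -0.0318
0.0143 0.0060 0 -0.0318
grip end [0.59033455 0.10896606]
```

```bash

python3 -m crank '0 0 -0.075 0;0 0 -0.075 0;0 0 -0.075 0;0 0 -0.074 0;0 0 0 0'
python3 -m crank '0 0 0 0;0 0 0 0;0.0062 0.0047 0 -0.0159;0.0062 0.0046 0 -0.0159;0.0062 0.0046 0 -0.0159' 44
python3 -m crank '0.0031 0.0021 0 -0.008;0.0032 0.0021 0 -0.008;0.0032 0.0021 0 -0.008;0.0032 0.0021 0 -0.008;0.0032 0.0021 0 -0.008'
```

```text
t: 13.82
tool_pos: [0.5449, 0.0859, 0.185]
tool_rot: [2.821, -1.366, -0.022]
contact_force: [-1.0, -1.4, -1.0]
opening: 0.0557
grip_force: 0.0
t: 14.23
tool_pos: [0.5616, 0.0932, 0.1995]
tool_rot: [-2.771, 1.474, -0.01]
contact_force: [-0.2, -0.4, -0.3]
opening: 0.0377
grip_force: 0.1
t: 14.65
tool_pos: [0.5672, 0.0982, 0.1955]
tool_rot: [2.726, -1.561, 0.001]
contact_force: [-2.0, -2.4, 0.4]
opening: 0.0374
grip_force: 1.2
```

```bash

python3 -m crank '0.0033 0.0019 0 -0.008;0.0033 0.0019 0 -0.008;0.0033 0.0019 0 -0.008;0.0033 0.0018 0 -0.008;0.0033 0.0018 0 -0.008'
python3 -c "
from h import *
print(ctrl.get_obs()['contact_force'])"
```

```text
t: 15.07
tool_pos: [0.5749, 0.1026, 0.1948]
tool_rot: [2.674, -1.645, -0.001]
contact_force: [-4.1, -3.9, 3.8]
opening: 0.0373
grip_force: 3.0
[-4.13233014 -3.90160204  3.76965465]
```

```bash

python3 -m crank '0.0033 0.0017 0 -0.008;0.0033 0.0017 0 -0.008;0.0033 0.0016 0 -0.008;0.0033 0.0016 0 -0.008;0 0 0 0'
python3 -c "
from h import *
print(ctrl.get_obs()['contact_force'])"
```

```text
t: 15.48
tool_pos: [0.5812, 0.1055, 0.1948]
tool_rot: [2.631, -1.71, -0.002]
contact_force: [-6.0, -4.5, 3.8]
opening: 0.0376
grip_force: 3.9
[-6.0105524  -4.4884357   3.81670519]
```

```bash

python3 -m crank '0.0023 0.0010 0 -0.005;0.0023 0.0010 0 -0.005;0.0023 0.0010 0 -0.005;0.0023 0.0010 0 -0.005;0.0023 0.0010 0 -0.005'
python3 -c "
from h import *
print(ctrl.get_obs()['contact_force'],ctrl.get_obs()['q'][5])"
```

```text
t: 15.9
tool_pos: [0.5864, 0.1077, 0.1947]
tool_rot: [2.596, -1.761, -0.003]
contact_force: [-7.6, -6.2, 5.4]
opening: 0.0375
grip_force: 4.9
[-7.58445095 -6.2494017   5.37967009] 2.8214762831423488
```

```bash

python3 -m crank '0.0029 0.0011 0 -0.0064;0.0029 0.0011 0 -0.0064;0.0029 0.0011 0 -0.0064;0.0029 0.0011 0 -0.0064;0.0029 0.0011 0 -0.0064'
```

```text
t: 16.32
tool_pos: [0.5935, 0.1104, 0.1947]
tool_rot: [2.551, -1.826, -0.003]
contact_force: [-8.3, -6.2, 5.3]
opening: 0.0379
grip_force: 5.1
```

```bash

python3 -m crank '-0.0112 -0.0054 0 0.0255;-0.0112 -0.0054 0 0.0255;-0.0112 -0.0054 0 0.0255;-0.0112 -0.0054 0 0.0255;0 0 0 0'
python3 -m crank '0 0 0 0;0 0 0 0;0 0 0.02 0;0 0 0.05 0;0 0 0.06 0' 65
python3 -m crank '0 0 0.06 0;0 0 0.06 0;-0.02 0.02 0.06 0;0 0 0 0;0 0 0 0'
python3 - <<'E'
from h import *
o,w,im,l=meas('w13.png')
t,_=ctrl.get_image('top');c=ctrl.get_calibration('top');s,_=ctrl.get_image('scene')
save('fin.png',np.hstack([cv2.resize(t[120:240,240:400],(400,300)),cv2.resize(s[120:320,200:420],(400,300))]))
E
```

```text
t: 16.73
tool_pos: [0.572, 0.1009, 0.1945]
tool_rot: [-2.693, 1.617, 0.0]
contact_force: [-0.3, -1.1, 0.9]
opening: 0.0379
grip_force: 0.4
t: 17.15
tool_pos: [0.5714, 0.101, 0.2584]
tool_rot: [2.691, -1.616, -0.006]
contact_force: [-0.0, -0.3, 0.6]
opening: 0.0558
grip_force: 0.0
t: 17.57
tool_pos: [0.5636, 0.1114, 0.354]
tool_rot: [-2.69, 1.614, -0.009]
contact_force: [0.6, -0.4, -1.7]
opening: 0.0558
grip_force: 0.0
t 17.5667 tcp [0.56356339 0.1113939  0.35402621] [-2.69028062  1.61404067 -0.00882121] 0.05577342427098445 [ 0.64768017 -0.40177484 -1.6611658 ]
[307   0  25  33 103] [315.60194175  20.18446602] [0.62503558 0.0013726 ] [ 0.62742268 -0.00237259]
[310 129  31   8 166] [325.38554217 132.54216867] [0.58286637 0.06518731] [0.58155569 0.06703799]
[316 215  29  12 154] [329.92207792 222.16233766] [0.54459349 0.12807486] [0.53992668 0.13544011]
```

View pics/fin.png

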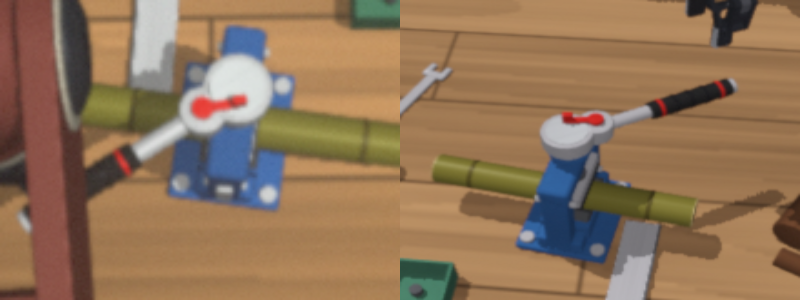

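The lever is at tighten: in the left crop the tab (237,100) lies clockwise of the knob-to-head line. The culm looks intact and the gripper is clear of everything, so I'm handing in.

```bash
python3 -m crank '0 0 0 0;0 0 0 0;0 0 0 0;0 0 0 0;0 0 0 0' >/dev/null; python3 -c "
from station import ctrl
print(ctrl.finish_job())"
```

```text
the job is handed in; nothing more can be done
None
```

The job is handed in: the lever is set to tighten, the free-wheel was felt past the centre line, and the screw was tightened to about 10 N at the handle (well held, below the 12.5 N cracking point). The handle is released and the culm looked intact.

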